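# Take the brown abrasive roll off its leaning spindle

### The arm

A 7-joint arm with a two-finger parallel gripper is mounted at the origin on the work surface. World frame = base frame: x ahead of the robot, y to its left, z up, the work surface at z = 0. Lengths are in m, angles in rad, forces in N, time in s.
With the tool pointing down it reaches from about 0.4 to 0.85 m from the base axis. Payload 10.4 kg.
Tool frame: the origin (TCP) lies between the finger pads; the fingertips stand 19 mm ahead of it and the grasp point (between the pads) is the TCP; z points along the fingers, x is the direction in which the jaws open and shut, and the axes are right-handed (so a half turn about z gives the same grasp; the last joint's range is limited). The gripper opens to 87 mm and grips with 3 to 60 N. Pads are 19 mm wide; open, the fingers measure 117 mm over their backs; the gripper's body (75 mm by 190 mm) begins 51 mm behind the grasp point.
Start: joints at [1.235, 0.332, -0.065, 1.46, 0.022, 1.35, -0.088], TCP at [0.192, -0.595, 0.242] pointing down, gripper open.
Joint ranges: [-2.6, 2.6], [-0.5, 2.12], [-1.47, 1.34], [0.16, 2.42], [-1.27, 4.41], [0.06, 2.06], [-2.6, 2.6]. Speed limits (rad/s): [2.22, 2.22, 2.79, 2.79, 3.14, 3.14, 3.14].

### API

Orientations are given as a unit quaternion [x, y, z, w].
In Python, from bench import * gives the robot as it stands.
- The arm moves only by the tool step_arm, never from a script. Its argument "commands" is a list of rows, each a list of 6 numbers: the shift along the tool's x, y, z in m, then the turn, a rotation vector about the tool's x, y, z in rad. In form: [[tx, ty, tz, rx, ry, rz], ...]. A call has 1 to 12 rows; each row shifts and turns the commanded pose from where the row before left it, along the tool's axes as they then stand; what a row does not reach is not made up. A row lasts 1/10 s, in which the tool goes at most 50 mm and 8.59 degrees, less where a joint would pass 70% of its speed; a pose out of reach is approached as far as the arm can. A call with a gripper value outside its range is refused whole. "gripper" is the opening, from 0 (shut) to 1 (fully open), set as the call begins (left out, the last holds). The fingers move at their own pace and stop on an object; "grip_force" is the grip in N (left out, the last holds). Time passes only in rows, so rows that do not move let the fingers close. It gives the time, the measured TCP pose, the force and the opening at its end, in the units of the state.
- read_state(): the state, without advancing time (a new reading comes with each control period).
- camera(name): name is "scene" or "top" or "wrist"; returns the picture (480x640x3 uint8, red, green, blue); there is no depth.
- get_calibration(name): a dict with "fx", "fy", "cx", "cy" (pixels), "R" (3x3) and "t" (3): a world point X has camera coordinates R X + t. Camera axes: x right, y down, z forward; pixel columns grow to the right and rows downward; lengths in m; the calibration is good to about 2 mm. A picture is of the moment at which its call begins: read the wrist's pose just before it. get_calibration takes no time and is no camera call; for the wrist camera it gives the pose at the moment of the call.
- close_job(): hands the job in, once; it reports no verdict.
The state is a dict: "time": time; "joint_positions": joint angles; "joint_vel": joint speeds; "joint_torque": joint torques, N m; "ee_pos": TCP position; "eef_rot": TCP orientation; "ft_force": force on the tool from outside, world axes, zero at the start; "torque": the same for the moment, N m; "width": finger opening in m.
Only numpy, scipy, OpenCV 4.12 (cv2) and the standard library are available. Lean on these libraries where they do the work, as an engineer would, in place of code of your own. Each camera call takes 0.05 s, during which the arm holds its last target. There are 200 camera calls.

### The job

First put the wooden offcut that lies on the green mat into the grey scrap bin. Then slide the red-brown abrasive roll off its leaning spindle and set it down gently, without dropping it, standing on end and wholly on the mat, and let go. Leave the blue roll on its spindle and the brush, glue bottle and tin where they are.

Things in the scene. Friction and masses are not known exactly. Their poses are not given: they have to be found in the camera images.
- stand: fixed roll stand with two leaning steel spindles and a light bar over them. Origin: on the bench under the middle between the spindles; z up. Its plywood foot is 130 mm (x, from -60 to +70) by 330 mm (y), 16 mm thick. At yaw 0 the spindles lean towards -x, the robot; the stand is turned up to 0.2 rad either way
- spindle_a (a point): foot of the spindle at the stand's +y side: centre of the upper face of its 68 mm diameter flange, on the spindle's axis, at 0, +62, 50 mm in the stand's frame. The spindle is 30 mm in diameter, rises 70 mm from the flange and leans 30 degrees from vertical towards the stand's -x (axis -0.5, 0, 0.866 in the stand's frame). This point's axes are the stand's, not tilted
- spindle_b (a point): the same for the like spindle at the stand's -y side, at 0, -62, 50 mm in the stand's frame
- light_bar (a point): middle of the aluminium light bar over the spindles, at 12, 0, 205 mm in the stand's frame: 36 mm diameter, 340 mm long along the stand's y, on two 16 mm diameter posts at y = +/-150 mm. It is in the way of a gripper that comes straight down on a roll; one tilted in line with the spindle passes in front of it
- brown_roll: loose roll of red-brown abrasive strip on a cardboard core: a ring of 64 mm outer diameter, 60 mm long, with a 38 mm bore right through, 0.11 to 0.23 kg. Origin: centre of the end that sits on the flange; z along its axis, to the other end. It starts on either spindle, against the flange, free to slide off along it (4 mm play all round); 10 mm of spindle stands out beyond it
- brown_roll_mid (a point): middle of the red-brown roll on its axis, 30 mm from either end
- blue_roll: loose roll of blue abrasive strip, same size, on the other spindle; to be left there. Origin and axes as for the brown roll
- mat: green mat, 160 x 160 x 6 mm, fixed flat on the bench. Origin: centre of its underside; x and y along its edges
- offcut: loose light-wood offcut lying on the mat, 110 mm (x) x 38 mm (y) x 28 mm (z), 0.05 to 0.1 kg. Origin: centre of its underside
- offcut_mid (a point): middle of the offcut
- bin: grey open scrap bin, fixed on the bench, outside 200 mm (x) x 160 mm (y) x 110 mm high, walls and floor 5 mm. Origin: centre of its underside
- brush: wooden-handled brush lying on the bench between robot and stand (bystander). Origin near its middle
- glue: yellow glue bottle with red cap, 60 mm diameter, 150 mm high, standing beside or behind the stand's end (bystander). Origin: centre of its underside
- tin: closed steel tin, 72 mm diameter, 90 mm high, standing at the other end of the stand (bystander). Origin: centre of its underside

How it is judged:
On the way, in this order (a step that is already met when the one before it is completed fails the run):
1. the offcut lies inside the bin, let go (x of offcut_mid in the frame of bin between -0.095 and 0.095 m and y of offcut_mid in the frame of bin between -0.075 and 0.075 m and z of offcut_mid in the frame of bin below 0.095 m and contact force between offcut and the fingers below 0.1 N), for 0.2 s.
2. the brown roll has been slid off its spindle and is held in the fingers, clear of the stand (distance between brown_roll and spindle_a above 0.075 m and distance between brown_roll and spindle_b above 0.075 m and contact force between brown_roll and the fingers above 0.5 N and contact force between brown_roll and stand below 0.1 N), for 0.1 s.
At the end, for the whole second after the job is handed in: The offcut lies inside the bin (its middle within the walls and below the rim); the brown roll stands on end, within 0.1 rad, on the mat with its whole circle on it (its axis within 50 mm of the mat's centre along both edges), both at rest (x of offcut_mid in the frame of bin between -0.095 and 0.095 m and y of offcut_mid in the frame of bin between -0.075 and 0.075 m and z of offcut_mid in the frame of bin below 0.095 m and x of brown_roll_mid in the frame of mat between -0.05 and 0.05 m and y of brown_roll_mid in the frame of mat between -0.05 and 0.05 m and (angle between brown_roll's own z axis and vertical below 0.1 rad or angle between brown_roll's own z axis and vertical above 3.04 rad) and height (world z) of brown_roll_mid between 0.03 and 0.041 m and linear speed of each of brown_roll, offcut below 0.02 m/s); the robot touches nothing.
It fails at once if the brown roll is dropped or thrown (moving faster than 0.5 m/s out of the fingers) (contact force between brown_roll and the fingers below 0.05 N and linear speed of brown_roll above 0.5 m/s).
It fails at once if the blue roll is moved more than 30 mm (distance of blue_roll from where it was at the start of the episode above 0.03 m).
It fails at once if the brush, glue bottle or tin is moved more than 30 mm (distance of any of brush, glue, tin from where it was at the start of the episode above 0.03 m).
It also fails if it takes over 61 s, if anything falls off the work surface, if the arm or the gripper's body presses on something with over 40 N, if the wrist force passes 120 N, or if a joint passes its speed limit or range.

## Working session

There is one attempt and no reset: what is moved stays moved. The work goes in short steps, Python scripts to look and compute and a tool call to move; the robot and the scene stay as the last step left them, time stands still between calls to the robot, and variables do not carry over. Pictures are saved under pics/ and viewed, on a budget of 10 in all, crops included, one or two more only if the job needs it, and the job is handed in when it is done.

Besides the shell and the picture viewer there is one more tool, called after "Request:" by a JSON object that holds its "name" and its "arguments", one argument or row to a line. step_arm: Moves the arm, as the interface text tells. Its arguments: {"type":"object","properties":{"commands":{"type":"array","items":{"type":"array","items":{"type":"number"}}},"gripper":{"type":"number"},"grip_force":{"type":"number"}},"required":["commands"]}

```bash
ls; mkdir -p pics
python3 - <<'E'
from bench import *
import cv2,numpy as np
for n in("top","scene"):
    cv2.imwrite(f"pics/{n}0.png",camera(n)[:,:,::-1]); c=get_calibration(n); print(n,c)
print(read_state())
E
```

```text
pics
top {'fx': 529.2546347542341, 'fy': 529.2546347542341, 'cx': 315.18103819947476, 'cy': 238.68279031638244, 'R': array([[ 0.01116284, -0.99987921,  0.01081475],
       [-0.98563612, -0.0128252 , -0.16839526],
       [ 0.16851362, -0.00877964, -0.98566022]]), 't': array([-9.38370086e-04,  5.50151249e-01,  1.24739532e+00])}
scene {'fx': 503.3618591639027, 'fy': 503.3618591639027, 'cx': 325.2112866207114, 'cy': 247.462709587835, 'R': array([[-0.75266093,  0.65821039,  0.01614301],
       [ 0.40303307,  0.47997756, -0.77922133],
       [-0.52063986, -0.57998329, -0.62654092]]), 't': array([ 0.41209912, -0.10397848,  1.59665373])}
{'time': 0.1, 'joint_positions': array([ 1.23540561,  0.33280139, -0.06474122,  1.46083322,  0.02160329,
        1.34993041, -0.08847844]), 'joint_vel': array([-0.00043802, -0.00133633,  0.00018444, -0.00233061, -0.0007986 ,
        0.00049197,  0.00104447]), 'joint_torque': array([ 1.61232892e-03, -6.24549794e+01,  2.46646494e-02, -3.90716743e+01,
       -6.14391966e-02,  3.66623502e-02,  4.50822279e-05]), 'ee_pos': array([ 0.19224213, -0.59435995,  0.24084966]), 'eef_rot': array([ 8.08637953e-01, -5.88306259e-01, -5.29896752e-04, -3.55810984e-04]), 'ft_force': array([-0.36920389,  0.05947169,  0.36467998]), 'torque': array([0.04856049, 0.00808575, 0.05963584]), 'width': 0.08720576760241548}
```

View pics/top0.png

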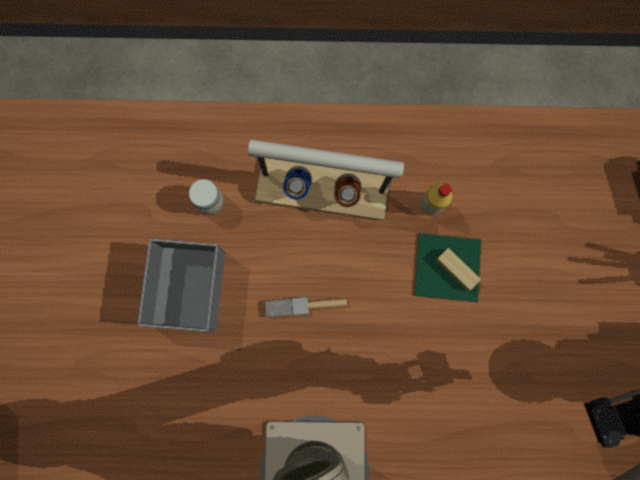

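View pics/scene0.png

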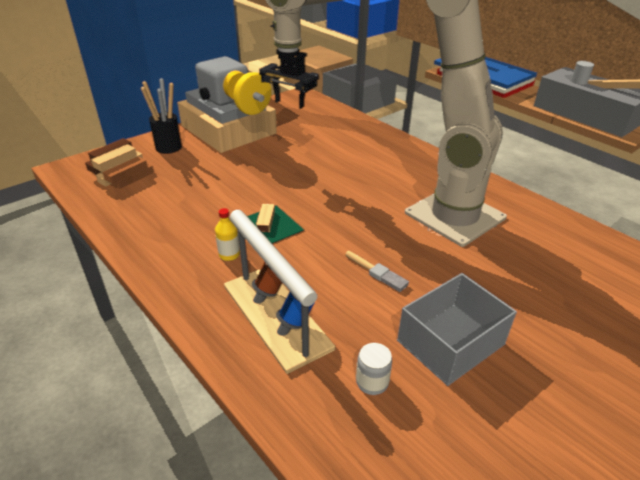

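The top view shows the brown roll at (348,190) on the -y spindle (b), blue at (297,183), mat at (448,267) with the offcut at (459,270), bin at (182,286), and the bar from (252,149) to (401,169). The scene view agrees.

```bash
cat > h.py <<'E'
import numpy as np, cv2
from scipy.spatial.transform import Rotation as Ro
def ray(c,uv,z):
    d=c["R"].T@np.array([(uv[0]-c["cx"])/c["fx"],(uv[1]-c["cy"])/c["fy"],1]); o=-c["R"].T@c["t"]
    return o+d*(z-o[2])/d[2]
def proj(c,X):
    p=c["R"]@np.asarray(X)+c["t"]; return np.array([c["fx"]*p[0]/p[2]+c["cx"],c["fy"]*p[1]/p[2]+c["cy"]])
def rect(mask,box):
    x0,y0,x1,y1=box; m=np.zeros_like(mask,np.uint8); m[y0:y1,x0:x1]=mask[y0:y1,x0:x1]
    m=cv2.morphologyEx(m,cv2.MORPH_OPEN,np.ones((3,3)))
    cs,_=cv2.findContours(m,0,2); k=max(cs,key=cv2.contourArea); return cv2.minAreaRect(k),cv2.contourArea(k),k
E
python3 - <<'E'
from bench import get_calibration
from h import *
c=get_calibration("top"); im=cv2.imread("pics/top0.png"); hsv=cv2.cvtColor(im,cv2.COLOR_BGR2HSV); H,S,V=[hsv[...,i].astype(int) for i in range(3)]
for p in [(159,0)]:pass
for n,(u,v) in dict(off=(459,270),foot=(270,195),foot2=(325,205),bar=(320,158),mat=(430,280),bin=(180,243),table=(350,260),brown=(337,190)).items(): print(n,hsv[v,u])
def rep(n,m,box,z):
    r,a,k=rect(m,box); P=np.array([ray(c,q,z)[:2] for q in cv2.boxPoints(r)])
    e=P[1]-P[0],P[2]-P[1]; print(n,a,'ctr',P.mean(0).round(4),[(round(np.linalg.norm(x),4),round(np.degrees(np.arctan2(x[1],x[0])),1)) for x in e],cv2.boxPoints(r).round(1).tolist())
rep('offtop',((H<30)&(V>150)),(430,240,490,300),.034)
rep('mat',((H>60)&(H<95)&(S>120))|((H<30)&(V>100)&(np.indices(H.shape)[1]<475)&(np.indices(H.shape)[0]>250)&(np.indices(H.shape)[0]<285)),(410,228,488,306),.006)
rep('bar',(S<60)&(V>110),(240,130,412,185),.205)
rep('foot',(S<150)&(V>110)&(H>12)&(H<30),(250,150,395,225),.016)
for q in [(150,240),(222,245),(215,331),(139,326)]: print('bin',ray(c,q,.11).round(4))
for q in [(256,202),(385,217)]: print('foot',ray(c,q,.016).round(4))
E
```

```text
off [ 21  88 165]
foot [ 20  97 121]
foot2 [ 19 103  99]
bar [ 33  19 165]
mat [ 77 157  70]
bin [75  7 75]
table [ 12 144 142]
brown [  6 158  58]
offtop 548.0 ctr [ 0.4835 -0.3473] [(np.float64(0.034), np.float64(-45.3)), (np.float64(0.1056), np.float64(-135.8))] [[438.5, 257.5], [448.0, 248.0], [479.0, 279.0], [469.5, 288.5]]
mat 3234.5 ctr [ 0.4895 -0.3277] [(np.float64(0.1568), np.float64(-5.3)), (np.float64(0.1565), np.float64(-93.4))] [[414.6000061035156, 296.0], [419.1000061035156, 234.10000610351562], [480.70001220703125, 238.60000610351562], [476.29998779296875, 300.3999938964844]]
bar 1989.5 ctr [ 0.7053 -0.0133] [(np.float64(0.0327), np.float64(-6.5)), (np.float64(0.3463), np.float64(-98.3))] [[246.89999389648438, 152.3000030517578], [249.0, 138.1999969482422], [404.20001220703125, 162.10000610351562], [402.1000061035156, 176.1999969482422]]
foot 2245.0 ctr [ 0.6867 -0.0178] [(np.float64(0.1137), np.float64(-6.8)), (np.float64(0.3273), np.float64(-98.2))] [[258.6000061035156, 199.89999389648438], [265.1000061035156, 157.1999969482422], [391.29998779296875, 176.39999389648438], [384.79998779296875, 219.10000610351562]]
bin [0.5312 0.3886 0.11  ]
bin [0.5217 0.2218 0.11  ]
bin [0.3255 0.2295 0.11  ]
bin [0.3347 0.4008 0.11  ]
foot [0.6476 0.1563 0.016 ]
foot [ 0.6132 -0.1702  0.016 ]
```

```bash
cat >> h.py <<'E'
def Rt(jaw_deg,tilt_deg=0,lean_yaw=0):
    "tool pointing down, jaw direction at world angle jaw_deg; then tilted so fingers point forward along lean_yaw"
    a=np.radians(jaw_deg); x=np.array([np.cos(a),np.sin(a),0]); z=np.array([0,0,-1.])
    R=Ro.from_matrix(np.c_[x,np.cross(z,x),z]); ax=np.array([np.sin(lean_yaw),-np.cos(lean_yaw),0])
    return Ro.from_rotvec(ax*np.radians(tilt_deg))*R
def plan(p,R,n,s=None,start=None):
    "straight line rows; turn spread evenly"
    if start is None: start=(s["ee_pos"],Ro.from_quat(s["eef_rot"]))
    p0,R0=start; w=(R0.inv()*R).as_rotvec()
    d=(np.asarray(p)-p0)/n; rows=[]; Rk=R0
    for i in range(n):
        rows.append(np.r_[Rk.inv().apply(d),w/n].round(4)); Rk=Rk*Ro.from_rotvec(w/n)
    print("turn",np.degrees(np.linalg.norm(w)).round(1),"dist",np.linalg.norm(d*n).round(3)); print(np.array(rows).tolist()); return (np.asarray(p),R)
E
python3 - <<'E'
from bench import *
from h import *
c=get_calibration("top"); print('glue',ray(c,(445,189),.15),'tin',ray(c,(203,193),.09))
s=read_state(); a=plan([.4835,-.347,.13],Rt(-45.5),9,s); print(Rt(-45.5).as_quat(),Rt(-90,30,0).apply([0,0,1]))
E
```

```text
glue [ 0.65173018 -0.28934147  0.15      ] tin [0.65005682 0.27562624 0.09      ]
turn 26.6 dist 0.398
[[-0.0162, -0.0393, 0.0123, -0.0, 0.0001, -0.0515], [-0.0141, -0.04, 0.0123, -0.0, 0.0001, -0.0515], [-0.0121, -0.0407, 0.0123, -0.0, 0.0001, -0.0515], [-0.0099, -0.0413, 0.0123, -0.0, 0.0001, -0.0515], [-0.0078, -0.0417, 0.0123, -0.0, 0.0001, -0.0515], [-0.0056, -0.0421, 0.0123, -0.0, 0.0001, -0.0515], [-0.0035, -0.0423, 0.0123, -0.0, 0.0001, -0.0515], [-0.0013, -0.0424, 0.0123, -0.0, 0.0001, -0.0515], [0.0009, -0.0424, 0.0123, -0.0, 0.0001, -0.0515]]
[ 0.92220097 -0.38671096  0.         -0.        ] [ 0.5        0.        -0.8660254]
```

Request:
{"name": "step_arm", "arguments": {
  "commands": [
    [-0.016,-0.039,0.012,0,0,-0.0515],
    [-0.014,-0.04,0.012,0,0,-0.0515],
    [-0.012,-0.041,0.012,0,0,-0.0515],
    [-0.01,-0.041,0.012,0,0,-0.0515],
    [-0.008,-0.042,0.012,0,0,-0.0515],
    [-0.006,-0.042,0.012,0,0,-0.0515],
    [-0.0035,-0.042,0.012,0,0,-0.0515],
    [-0.001,-0.042,0.012,0,0,-0.0515],
    [0.001,-0.042,0.012,0,0,-0.0515],
    [0,0,0,0,0,0],
    [0,0,0,0,0,0]
  ],
  "gripper": 1
}}

```text
time: 1.2
ee_pos: [0.483, -0.3472, 0.1328]
eef_rot: [0.923, -0.386, -0.001, -0.0]
ft_force: [0.1, -0.4, -0.1]
width: 0.0868
```

Run:
```python
from bench import *
from h import *
s=read_state(); print(s["time"],s["ee_pos"],s["eef_rot"],s["joint_positions"])
c=get_calibration("wrist"); im=camera("wrist")[:,:,::-1].copy()
for P in [(.4835,-.347,.034)]: cv2.circle(im,tuple(int(x) for x in proj(c,P)),5,(0,0,255),1)
cv2.imwrite("pics/w1.png",im); np.save("w1.npy",c,allow_pickle=True)
plan([.4835,-.347,.030],Rt(-45.5),5,s)
```

```text
1.2 [ 0.48299464 -0.3472427   0.13283928] [ 9.22516514e-01 -3.85956935e-01 -6.83536913e-04 -2.43489290e-04] [ 0.81324091  0.37038815 -0.32687969  1.65982019  0.1282587   1.13396677
 -0.34003829]
turn 0.1 dist 0.103
[[0.0001, -0.0001, 0.0206, 0.0, 0.0003, 0.0003], [0.0001, -0.0001, 0.0206, 0.0, 0.0003, 0.0003], [0.0001, -0.0001, 0.0206, 0.0, 0.0003, 0.0003], [0.0, -0.0001, 0.0206, 0.0, 0.0003, 0.0003], [0.0, -0.0001, 0.0206, 0.0, 0.0003, 0.0003]]
```

View pics/w1.png

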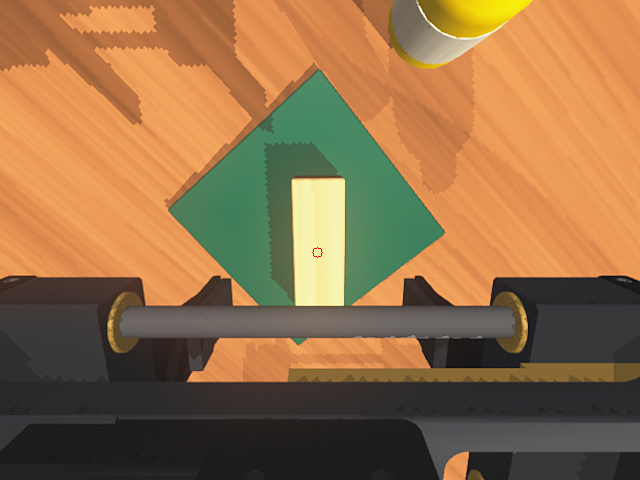

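The wrist view shows the offcut centred under the predicted point (318,252). The mat corners are about (319,69), (444,232) and (169,209).

Request:
{"name": "step_arm", "arguments": {
  "commands": [
    [0,0,0.0205,0,0,0],
    [0,0,0.0205,0,0,0],
    [0,0,0.0205,0,0,0],
    [0,0,0.0205,0,0,0],
    [0,0,0.02,0,0,0],
    [0,0,0,0,0,0]
  ]
}}

```text
time: 1.85
ee_pos: [0.4799, -0.3491, 0.0293]
eef_rot: [0.922, -0.388, -0.002, 0.0]
ft_force: [-0.8, 1.0, 0.3]
width: 0.0873
```

Request:
{"name": "step_arm", "arguments": {
  "commands": [
    [0,0,0,0,0,0],
    [0,0,0,0,0,0],
    [0,0,0,0,0,0],
    [0,0,0,0,0,0],
    [0,0,0,0,0,0],
    [0,0,0,0,0,0],
    [0,0,-0.03,0,0,0],
    [0,0,-0.045,0,0,0],
    [0,0,-0.045,0,0,0],
    [0,0,-0.045,0,0,0],
    [0,0,-0.03,0,0,0],
    [0,0,0,0,0,0]
  ],
  "gripper": 0,
  "grip_force": 20
}}

```text
time: 3.05
ee_pos: [0.4846, -0.3493, 0.2318]
eef_rot: [0.922, -0.387, 0.004, 0.001]
ft_force: [0.8, -0.3, -0.1]
width: 0.0024
```

Run:
```python
from bench import *
from h import *
s=read_state(); print(s["time"],s["ee_pos"],s["width"])
plan([.428,.310,.215],Rt(-3),18,s)
# refine mat from earlier wrist view
c=np.load("w1.npy",allow_pickle=True).item(); q=[ray(c,p,.006)[:2].round(4) for p in [(319,69),(444,232),(299,344),(169,209)]]; print(q,np.mean(q,0),(q[1]+q[3])/2)
```

```text
3.05 [ 0.48458772 -0.34926655  0.23184906] 0.002413652926015591
turn 42.5 dist 0.662
[[-0.0283, -0.0234, 0.0007, 0.0001, -0.0004, -0.0412], [-0.0274, -0.0246, 0.0008, 0.0001, -0.0004, -0.0412], [-0.0263, -0.0257, 0.0008, 0.0001, -0.0004, -0.0412], [-0.0252, -0.0267, 0.0008, 0.0001, -0.0004, -0.0412], [-0.0241, -0.0278, 0.0008, 0.0001, -0.0004, -0.0412], [-0.0229, -0.0287, 0.0008, 0.0001, -0.0004, -0.0412], [-0.0217, -0.0296, 0.0008, 0.0001, -0.0004, -0.0412], [-0.0205, -0.0305, 0.0008, 0.0001, -0.0004, -0.0412], [-0.0192, -0.0313, 0.0008, 0.0001, -0.0004, -0.0412], [-0.0179, -0.0321, 0.0009, 0.0001, -0.0004, -0.0412], [-0.0166, -0.0328, 0.0009, 0.0001, -0.0004, -0.0412], [-0.0152, -0.0335, 0.0009, 0.0001, -0.0004, -0.0412], [-0.0138, -0.0341, 0.0009, 0.0001, -0.0004, -0.0412], [-0.0124, -0.0346, 0.0009, 0.0001, -0.0004, -0.0412], [-0.011, -0.0351, 0.0009, 0.0001, -0.0004, -0.0412], [-0.0095, -0.0355, 0.0009, 0.0001, -0.0004, -0.0412], [-0.008, -0.0359, 0.0009, 0.0001, -0.0004, -0.0412], [-0.0066, -0.0362, 0.0009, 0.0001, -0.0004, -0.0412]]
[array([ 0.5757, -0.2571]), array([ 0.5612, -0.4131]), array([ 0.406 , -0.3999]), array([ 0.4201, -0.2434])] [ 0.49075  -0.328375] [ 0.49065 -0.32825]
```

The fingers closed on nothing (2 mm). I'll look.

Run:
```python
from bench import *
import cv2
cv2.imwrite("pics/w2.png",camera("wrist")[:,:,::-1])
```

```text
(no output)
```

View pics/w2.png

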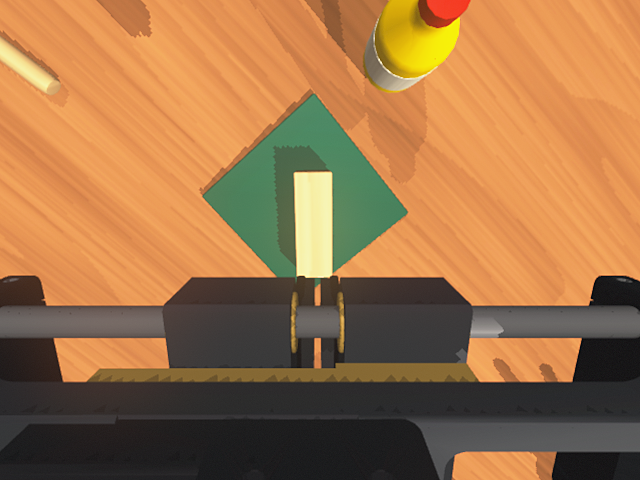

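The offcut lies unmoved at (313,225), so the fingers simply had not closed before the lift. I'll repeat it and wait for the closing.

Request:
{"name": "step_arm", "arguments": {
  "commands": [
    [0,0,0,0,0,0],
    [0,0,0.025,0,0,0],
    [0,0,0.025,0,0,0],
    [0,0,0.025,0,0,0],
    [0,0,0.025,0,0,0],
    [0,0,0.02,0,0,0],
    [0,0,0,0,0,0],
    [0,0,0,0,0,0],
    [0,0,0,0,0,0]
  ],
  "gripper": 1
}}

```text
time: 4.0
ee_pos: [0.4831, -0.3485, 0.1074]
eef_rot: [0.922, -0.387, 0.001, 0.0]
ft_force: [-0.4, 0.2, 0.3]
width: 0.0657
```

Run:
```python
from bench import *
from h import *
s=read_state(); print(s["time"],s["ee_pos"],s["width"])
plan([.4825,-.348,.030],Rt(-45.5),5,s)
```

```text
4.0 [ 0.48314006 -0.34852136  0.10743118] 0.06571451213537574
turn 0.1 dist 0.077
[[-0.0002, 0.0, 0.0155, -0.0, -0.0002, -0.0001], [-0.0002, 0.0, 0.0155, -0.0, -0.0002, -0.0001], [-0.0002, 0.0, 0.0155, -0.0, -0.0002, -0.0001], [-0.0002, 0.0, 0.0155, -0.0, -0.0002, -0.0001], [-0.0002, 0.0, 0.0155, -0.0, -0.0002, -0.0001]]
```

Request:
{"name": "step_arm", "arguments": {
  "commands": [
    [0,0,0.0155,0,0,0],
    [0,0,0.0155,0,0,0],
    [0,0,0.0155,0,0,0],
    [0,0,0.0155,0,0,0],
    [0,0,0.0155,0,0,0],
    [0,0,0,0,0,0]
  ]
}}

```text
time: 4.6
ee_pos: [0.4822, -0.3478, 0.0268]
eef_rot: [0.922, -0.387, -0.001, -0.0]
ft_force: [0.0, 1.4, 0.2]
width: 0.0869
```

Request:
{"name": "step_arm", "arguments": {
  "commands": [
    [0,0,0,0,0,0],
    [0,0,0,0,0,0],
    [0,0,0,0,0,0],
    [0,0,0,0,0,0],
    [0,0,0,0,0,0],
    [0,0,0,0,0,0],
    [0,0,0,0,0,0],
    [0,0,0,0,0,0],
    [0,0,0,0,0,0],
    [0,0,0,0,0,0],
    [0,0,0,0,0,0],
    [0,0,0,0,0,0]
  ],
  "gripper": 0,
  "grip_force": 20
}}

```text
time: 5.8
ee_pos: [0.4827, -0.3483, 0.0291]
eef_rot: [0.922, -0.387, 0.0, 0.0]
ft_force: [-0.2, 0.3, 1.3]
width: 0.038
```

Request:
{"name": "step_arm", "arguments": {
  "commands": [
    [0,0,-0.02,0,0,0],
    [0,0,-0.035,0,0,0],
    [0,0,-0.04,0,0,0],
    [0,0,-0.04,0,0,0],
    [0,0,-0.035,0,0,0],
    [0,0,-0.02,0,0,0],
    [0,0,0,0,0,0]
  ]
}}

```text
time: 6.5
ee_pos: [0.484, -0.349, 0.2223]
eef_rot: [0.922, -0.387, 0.003, 0.001]
ft_force: [0.3, 0.3, -1.3]
width: 0.0379
```

Run:
```python
from bench import *
from h import *
s=read_state(); print(s["time"],s["ee_pos"],s["width"])
plan([.428,.310,.22],Rt(-3),18,s)
```

```text
6.5 [ 0.48395586 -0.34902197  0.22229674] 0.03788170608452353
turn 42.5 dist 0.661
[[-0.0283, -0.0234, -0.0, 0.0001, -0.0003, -0.0412], [-0.0273, -0.0246, 0.0, 0.0001, -0.0003, -0.0412], [-0.0263, -0.0257, 0.0, 0.0001, -0.0003, -0.0412], [-0.0252, -0.0267, 0.0, 0.0001, -0.0003, -0.0412], [-0.0241, -0.0278, 0.0, 0.0001, -0.0003, -0.0412], [-0.0229, -0.0287, 0.0, 0.0001, -0.0003, -0.0412], [-0.0217, -0.0297, 0.0001, 0.0001, -0.0003, -0.0412], [-0.0205, -0.0305, 0.0001, 0.0001, -0.0003, -0.0412], [-0.0192, -0.0313, 0.0001, 0.0001, -0.0003, -0.0412], [-0.0179, -0.0321, 0.0001, 0.0001, -0.0003, -0.0412], [-0.0165, -0.0328, 0.0001, 0.0001, -0.0003, -0.0412], [-0.0152, -0.0335, 0.0001, 0.0001, -0.0003, -0.0412], [-0.0138, -0.0341, 0.0001, 0.0001, -0.0003, -0.0412], [-0.0124, -0.0346, 0.0001, 0.0001, -0.0003, -0.0412], [-0.0109, -0.0351, 0.0001, 0.0001, -0.0003, -0.0412], [-0.0095, -0.0355, 0.0001, 0.0001, -0.0003, -0.0412], [-0.008, -0.0359, 0.0001, 0.0001, -0.0003, -0.0412], [-0.0065, -0.0362, 0.0001, 0.0001, -0.0003, -0.0412]]
```

Request:
{"name": "step_arm", "arguments": {
  "commands": [
    [-0.028,-0.0235,0,0,0,-0.041],
    [-0.0275,-0.0245,0,0,0,-0.041],
    [-0.0265,-0.0255,0,0,0,-0.041],
    [-0.025,-0.0265,0,0,0,-0.041],
    [-0.024,-0.028,0,0,0,-0.041],
    [-0.023,-0.0285,0,0,0,-0.041],
    [-0.0215,-0.0295,0,0,0,-0.041],
    [-0.0205,-0.0305,0,0,0,-0.041],
    [-0.019,-0.0315,0,0,0,-0.041],
    [-0.018,-0.032,0,0,0,-0.041]
  ]
}}

```text
time: 7.5
ee_pos: [0.4509, 0.0185, 0.2177]
eef_rot: [0.982, -0.19, -0.001, 0.0]
ft_force: [2.2, 0.4, 0.4]
width: 0.0381
```

Request:
{"name": "step_arm", "arguments": {
  "commands": [
    [-0.0165,-0.033,0,0,0,-0.041],
    [-0.015,-0.0335,0,0,0,-0.041],
    [-0.014,-0.034,0,0,0,-0.041],
    [-0.0125,-0.0345,0,0,0,-0.041],
    [-0.011,-0.035,0,0,0,-0.041],
    [-0.0095,-0.0355,0,0,0,-0.041],
    [-0.008,-0.036,0,0,0,-0.041],
    [-0.0065,-0.036,0,0,0,-0.041],
    [0,0,0,0,0,0],
    [0,0,0,0,0,0]
  ]
}}

```text
time: 8.5
ee_pos: [0.4268, 0.3106, 0.2176]
eef_rot: [1.0, -0.027, -0.001, 0.0]
ft_force: [-0.1, -1.3, -1.4]
width: 0.0377
```

Run:
```python
from bench import *
from h import *
s=read_state(); print(s["time"],s["ee_pos"],s["width"],s["joint_positions"].round(2))
plan([.428,.310,.09],Rt(-3),4,s)
cv2.imwrite("pics/t1.png",camera("top")[:,:,::-1])
```

```text
8.5 [0.42684113 0.31060604 0.21758678] 0.037725589113548674 [ 0.11  0.25 -0.94  1.71  0.21  1.29 -0.93]
turn 0.2 dist 0.128
[[0.0004, 0.0001, 0.0319, 0.0001, 0.0006, -0.0005], [0.0004, 0.0001, 0.0319, 0.0001, 0.0006, -0.0005], [0.0003, 0.0001, 0.0319, 0.0001, 0.0006, -0.0005], [0.0003, 0.0001, 0.0319, 0.0001, 0.0006, -0.0005]]
```

View pics/t1.png

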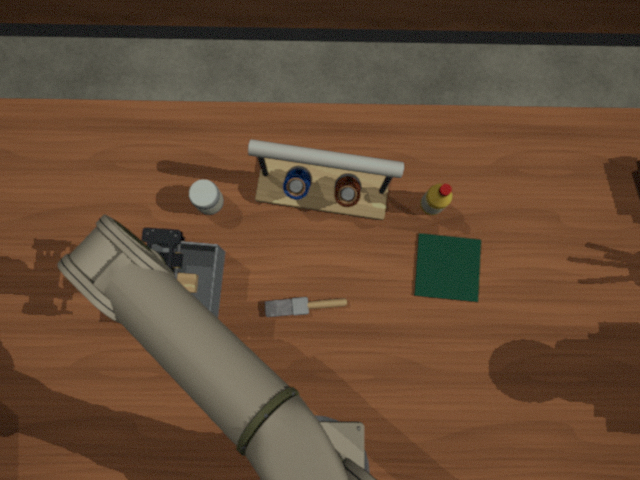

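The mat is now empty, and the gripper with the offcut at (187,283) is over the bin. I'll lower it and release.

Request:
{"name": "step_arm", "arguments": {
  "commands": [
    [0,0,0.03,0,0,0],
    [0,0,0.035,0,0,0],
    [0,0,0.035,0,0,0],
    [0,0,0.03,0,0,0],
    [0,0,0,0,0,0],
    [0,0,0,0,0,0]
  ]
}}

```text
time: 9.15
ee_pos: [0.428, 0.3094, 0.0894]
eef_rot: [1.0, -0.029, -0.0, 0.0]
ft_force: [0.3, -0.2, -0.0]
width: 0.0381
```

Request:
{"name": "step_arm", "arguments": {
  "commands": [
    [0,0,0,0,0,0],
    [0,0,0,0,0,0],
    [0,0,0,0,0,0],
    [0,0,0,0,0,0],
    [0,0,-0.02,0,0,0],
    [0,0,-0.035,0,0,0],
    [0,0,-0.04,0,0,0],
    [0,0,-0.04,0,0,0],
    [0,0,-0.03,0,0,0],
    [0,0,0,0,0,0]
  ],
  "gripper": 1
}}

```text
time: 10.15
ee_pos: [0.4289, 0.3117, 0.2584]
eef_rot: [1.0, -0.028, 0.003, -0.002]
ft_force: [-0.4, 0.8, 0.0]
width: 0.0867
```

```bash
cat >> h.py <<'E'
def stand(o,yaw,s,y=-.062):
    "point on spindle axis, s from flange"
    R=Ro.from_euler('z',yaw); return np.r_[o,0]+R.apply([-.5*s,y,.05+.8660254*s])
E
python3 - <<'E'
from bench import *
from h import *
s=read_state(); yaw=-.133
p=stand([.6925,-.013],yaw,.18); print(p)
plan(p,Rt(90+np.degrees(yaw),30,yaw),16,s)
E
```

```text
[ 0.59507312 -0.06251771  0.20588457]
turn 89.7 dist 0.413
[[0.0117, 0.0228, 0.0033, -0.0262, 0.024, -0.0912], [0.0095, 0.0236, 0.0041, -0.0262, 0.024, -0.0912], [0.0072, 0.0243, 0.005, -0.0262, 0.024, -0.0912], [0.0048, 0.0247, 0.0058, -0.0262, 0.024, -0.0912], [0.0024, 0.0249, 0.0065, -0.0262, 0.024, -0.0912], [-0.0, 0.0248, 0.0072, -0.0262, 0.024, -0.0912], [-0.0025, 0.0245, 0.0078, -0.0262, 0.024, -0.0912], [-0.0049, 0.0239, 0.0083, -0.0262, 0.024, -0.0912], [-0.0072, 0.0232, 0.0088, -0.0262, 0.024, -0.0912], [-0.0095, 0.0222, 0.0092, -0.0262, 0.024, -0.0912], [-0.0117, 0.0209, 0.0095, -0.0262, 0.024, -0.0912], [-0.0138, 0.0195, 0.0097, -0.0262, 0.024, -0.0912], [-0.0157, 0.0179, 0.0099, -0.0262, 0.024, -0.0912], [-0.0175, 0.0161, 0.0099, -0.0262, 0.024, -0.0912], [-0.0191, 0.0142, 0.0099, -0.0262, 0.024, -0.0912], [-0.0206, 0.0121, 0.0098, -0.0262, 0.024, -0.0912]]
```

Request:
{"name": "step_arm", "arguments": {
  "commands": [
    [0.0115,0.023,0.0035,-0.026,0.024,-0.091],
    [0.0095,0.0235,0.004,-0.026,0.024,-0.091],
    [0.007,0.0245,0.005,-0.026,0.024,-0.091],
    [0.005,0.0245,0.006,-0.026,0.024,-0.091],
    [0.0025,0.025,0.0065,-0.026,0.024,-0.091],
    [0,0.025,0.007,-0.026,0.024,-0.091],
    [-0.0025,0.0245,0.008,-0.026,0.024,-0.091],
    [-0.005,0.024,0.0085,-0.026,0.024,-0.091],
    [-0.007,0.023,0.009,-0.026,0.024,-0.091],
    [-0.0095,0.022,0.009,-0.026,0.024,-0.091]
  ]
}}

```text
time: 11.15
ee_pos: [0.5313, 0.075, 0.2199]
eef_rot: [0.894, 0.414, 0.112, 0.129]
ft_force: [0.7, 0.2, 0.9]
width: 0.087
```

Request:
{"name": "step_arm", "arguments": {
  "commands": [
    [-0.0115,0.021,0.0095,-0.026,0.024,-0.091],
    [-0.014,0.0195,0.0095,-0.026,0.024,-0.091],
    [-0.0155,0.018,0.01,-0.026,0.024,-0.091],
    [-0.0175,0.016,0.01,-0.026,0.024,-0.091],
    [-0.019,0.014,0.01,-0.026,0.024,-0.091],
    [-0.0205,0.012,0.01,-0.026,0.024,-0.091],
    [0,0,0,0,0,0],
    [0,0,0,0,0,0],
    [0,0,0,0,0,0]
  ]
}}

```text
time: 12.05
ee_pos: [0.593, -0.063, 0.1999]
eef_rot: [0.728, 0.636, 0.168, 0.192]
ft_force: [-0.2, -0.2, 0.4]
width: 0.0871
```

Run:
```python
from bench import *
from h import *
s=read_state(); print(s["time"],s["ee_pos"],s["eef_rot"],s["joint_positions"].round(2)); yaw=-.133
print(Rt(90+np.degrees(yaw),30,yaw).as_quat())
c=get_calibration("wrist"); im=camera("wrist")[:,:,::-1].copy(); cv2.imwrite("w3raw.png",im); np.save("w3.npy",c,allow_pickle=True)
# predicted roll top rim centre (s=.06) and spindle tip (.07), circles
R=Ro.from_euler('z',yaw); o=[.6925,-.013]
for S,r,col in((.06,.032,(0,0,255)),(.07,.015,(0,255,0))):
  for y in(-.062,.062):
    for t in np.linspace(0,6.28,40):
        P=stand(o,yaw,S,y)+R.apply(r*(np.cos(t)*np.array([.866,0,.5])+np.sin(t)*np.array([0,1,0])))
        cv2.circle(im,tuple(int(round(x)) for x in proj(c,P)),1,col,-1)
cv2.imwrite("pics/w3.png",im)
```

```text
12.05 [ 0.59302573 -0.06299725  0.19985487] [0.72837149 0.63596039 0.16779096 0.19203006] [ 0.66  0.01 -0.66  2.02  0.13  0.6   1.34]
[0.72688991 0.63611616 0.17044681 0.19476956]
```

View pics/w3.png

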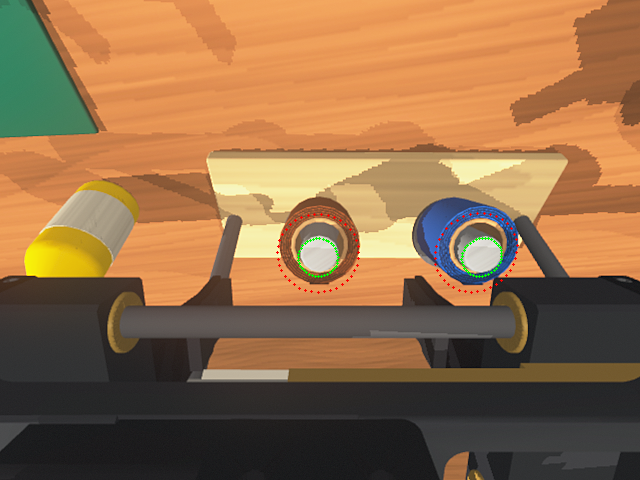

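The overlay matches the spindle tips at (318,257) and (483,256). The brown roll hangs a few mm toward the robot side of its spindle (image up), as the bore play allows. I'll refine from tip centroids.

Run:
```python
from bench import read_state
from h import *
c=np.load("w3.npy",allow_pickle=True).item(); im=cv2.imread("w3raw.png"); hsv=cv2.cvtColor(im,cv2.COLOR_BGR2HSV).astype(int); H,S,V=hsv[...,0],hsv[...,1],hsv[...,2]
P=[]
for b in((290,225,350,285),(450,225,515,285)):
    r,a,k=rect((S<40)&(V>150),b); e=cv2.fitEllipse(k); print(a,e); P.append(ray(c,e[0],.05+.07*.866))
b,a_=P; d=a_-b; yaw=-np.arctan2(d[0],d[1]); R=Ro.from_euler('z',yaw)
o=(a_+b)/2-R.apply([-.035,0,0]); print('tips',b,a_,'sep',np.linalg.norm(d),'yaw',yaw,'o',o[:2])
# brown roll end: outer contour pixels of brown below
m=(H<12)&(S>100)&(V<140); r,ar,k=rect(m,(270,190,370,300)); print('brown bbox',cv2.boundingRect(k))
q=stand(o[:2],yaw,.06); ax=R.apply([-.5,0,.866]); px=proj(c,q); print('axis px',px)
for off in(.004,.007,.01):
    g=q-off*R.apply([.866,0,.5]); e1=proj(c,g+.032*R.apply([.866,0,.5])); print(off,'predicted bottom',e1, 'left',proj(c,g-.032*R.apply([0,1,0])),'right',proj(c,g+.032*R.apply([0,1,0])))
```

```text
1013.5 ((318.6732177734375, 252.9658660888672), (34.549503326416016, 37.765079498291016), 94.09872436523438)
1140.0 ((480.3044738769531, 253.58140563964844), (34.325618743896484, 43.33840560913086), 82.74018096923828)
tips [ 0.64484647 -0.06851405  0.11062   ] [0.66204234 0.05155043 0.11062   ] sep 0.12128963747224969 yaw -0.1422545365894928 o [ 0.68809086 -0.01344394]
brown bbox (305, 264, 44, 20)
axis px [316.8141525  249.48383929]
0.004 predicted bottom [316.63886945 283.41182354] left [275.45727541 244.32874351] right [358.16603933 244.6553044 ]
0.007 predicted bottom [316.65722287 279.85931668] left [275.3604086  240.55737684] right [358.3015246  240.89002434]
0.01 predicted bottom [316.67567668 276.28737541] left [275.26299556 236.76474378] right [358.43777282 237.10354138]
```

```bash
cat >> h.py <<'E'
O=[.688,-.0134]; YAW=-.14
def grasp(s): return stand(O,YAW,s)-.004*Ro.from_euler('z',YAW).apply([.866,0,.5])
RG=Rt(90+np.degrees(YAW),30,YAW)
E
python3 - <<'E'
from bench import *
from h import *
s=read_state(); print(s["ee_pos"]); plan(grasp(.11),RG,3,s)
E
```

```text
[ 0.59312734 -0.06285494  0.20000952]
turn 0.5 dist 0.064
[[0.0, -0.001, 0.0212, -0.0025, -0.0009, 0.0015], [0.0, -0.0011, 0.0212, -0.0025, -0.0009, 0.0015], [0.0001, -0.0012, 0.0211, -0.0025, -0.0009, 0.0015]]
```

Request:
{"name": "step_arm", "arguments": {
  "commands": [
    [0,-0.001,0.02,-0.0025,-0.001,0.0015],
    [0,-0.001,0.021,-0.0025,-0.001,0.0015],
    [0,-0.001,0.021,-0.0025,-0.001,0.0015],
    [0,0,0,0,0,0],
    [0,0,0,0,0,0],
    [0,0,0,0,0,0]
  ]
}}

```text
time: 12.7
ee_pos: [0.6213, -0.0675, 0.1458]
eef_rot: [0.729, 0.633, 0.17, 0.196]
ft_force: [0.0, -0.0, 0.8]
width: 0.0871
```

Run:
```python
from bench import *
from h import *
s=read_state(); print(s["ee_pos"],grasp(.11)); plan(grasp(.04),RG,5,s)
c=get_calibration("wrist"); im=camera("wrist")[:,:,::-1].copy()
for S in (.06,):
    R=Ro.from_euler('z',YAW)
    for t in np.linspace(0,6.28,40):
        P=grasp(S)+R.apply(.032*(np.cos(t)*np.array([.866,0,.5])+np.sin(t)*np.array([0,1,0]))); cv2.circle(im,tuple(int(round(x)) for x in proj(c,P)),1,(0,255,0),-1)
cv2.imwrite("pics/w4.png",im)
```

```text
[ 0.62127417 -0.06747755  0.145838  ] [ 0.62145634 -0.06663514  0.14326279]
turn 0.1 dist 0.072
[[0.0002, -0.0003, 0.0145, 0.0003, 0.0002, 0.0], [0.0002, -0.0003, 0.0145, 0.0003, 0.0002, 0.0], [0.0002, -0.0003, 0.0145, 0.0003, 0.0002, 0.0], [0.0002, -0.0003, 0.0145, 0.0003, 0.0002, 0.0], [0.0002, -0.0003, 0.0145, 0.0003, 0.0002, 0.0]]
```

View pics/w4.png

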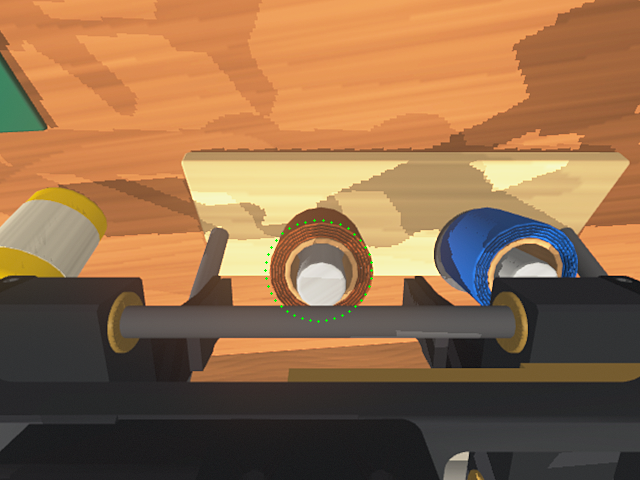

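The predicted circle matches the brown roll's end face (centre about (321,268)), which lies centred between the jaws. I'll slide down and grip.

Request:
{"name": "step_arm", "arguments": {
  "commands": [
    [0,0,0.0145,0,0,0],
    [0,0,0.0145,0,0,0],
    [0.001,-0.001,0.0145,0,0,0],
    [0,0,0.0145,0,0,0],
    [0,0,0.014,0,0,0],
    [0,0,0,0,0,0],
    [0,0,0,0,0,0],
    [0,0,0,0,0,0]
  ]
}}

```text
time: 13.55
ee_pos: [0.6561, -0.072, 0.083]
eef_rot: [0.729, 0.633, 0.17, 0.196]
ft_force: [-0.6, 0.1, 0.2]
width: 0.0871
```

Request:
{"name": "step_arm", "arguments": {
  "commands": [
    [0,0,0,0,0,0],
    [0,0,0,0,0,0],
    [0,0,0,0,0,0],
    [0,0,0,0,0,0],
    [0,0,0,0,0,0],
    [0,0,0,0,0,0],
    [0,0,0,0,0,0],
    [0,0,0,0,0,0]
  ],
  "gripper": 0,
  "grip_force": 20
}}

```text
time: 14.35
ee_pos: [0.656, -0.0717, 0.082]
eef_rot: [0.729, 0.633, 0.17, 0.196]
ft_force: [-4.6, 2.0, 5.8]
width: 0.0647
```

Run:
```python
from bench import *
from h import *
s=read_state(); print(s["time"],s["ee_pos"],grasp(.04),s["ft_force"],s["width"]); plan(grasp(.04),RG,1,s); plan(grasp(.16),RG,6,s)
```

```text
14.35 [ 0.65602784 -0.07165586  0.08196754] [ 0.6561139  -0.07151915  0.08264102] [-4.62868987  1.97573837  5.80481647] 0.06468340312995859
turn 0.0 dist 0.001
[[0.0001, 0.0004, -0.0006, 0.0003, 0.0007, -0.0001]]
turn 0.0 dist 0.121
[[0.0, 0.0001, -0.0201, 0.0001, 0.0001, -0.0], [0.0, 0.0001, -0.0201, 0.0001, 0.0001, -0.0], [0.0, 0.0001, -0.0201, 0.0001, 0.0001, -0.0], [0.0, 0.0001, -0.0201, 0.0001, 0.0001, -0.0], [0.0, 0.0001, -0.0201, 0.0001, 0.0001, -0.0], [0.0, 0.0001, -0.0201, 0.0001, 0.0001, -0.0]]
```

Request:
{"name": "step_arm", "arguments": {
  "commands": [
    [0,0,0,0,0,0],
    [0,0,0,0,0,0],
    [0,0,0,0,0,0],
    [0,0,-0.006,0,0,0],
    [0,0,-0.01,0,0,0],
    [0,0,-0.01,0,0,0],
    [0,0,-0.01,0,0,0],
    [0,0,-0.01,0,0,0],
    [0,0,0,0,0,0]
  ]
}}

```text
time: 15.25
ee_pos: [0.6329, -0.069, 0.1227]
eef_rot: [0.729, 0.633, 0.169, 0.196]
ft_force: [1.6, 1.7, 1.6]
width: 0.0647
```

Request:
{"name": "step_arm", "arguments": {
  "commands": [
    [0,0,-0.01,0,0,0],
    [0,0,-0.01,0,0,0],
    [0,0,-0.01,0,0,0],
    [0,0,-0.015,0,0,0],
    [0,0,-0.015,0,0,0],
    [0,0,-0.015,0,0,0],
    [0,0,-0.015,0,0,0],
    [0,0,-0.01,0,0,0],
    [0,0,0,0,0,0],
    [0,0,0,0,0,0],
    [0,0,0,0,0,0]
  ]
}}

```text
time: 16.35
ee_pos: [0.5832, -0.0619, 0.2071]
eef_rot: [0.73, 0.633, 0.169, 0.195]
ft_force: [0.8, 0.0, -2.5]
width: 0.0645
```

Run:
```python
from bench import *
from h import *
s=read_state(); print(s["time"],s["ee_pos"],s["ft_force"],s["width"],s["joint_positions"].round(2))
a=plan([.49,-.328,.20],Rt(48),14,s); 
cv2.imwrite("pics/s2.png",camera("scene")[:,:,::-1])
```

```text
16.35 [ 0.58324428 -0.06189028  0.20707577] [ 0.7506597   0.00559768 -2.47484992] 0.0644751880195338 [ 0.69 -0.03 -0.69  2.04  0.1   0.61  1.37]
turn 44.9 dist 0.282
[[-0.0198, -0.0037, -0.0015, 0.0362, -0.011, 0.0413], [-0.0199, -0.0029, -0.0012, 0.0362, -0.011, 0.0413], [-0.02, -0.0021, -0.0009, 0.0362, -0.011, 0.0413], [-0.0201, -0.0013, -0.0006, 0.0362, -0.011, 0.0413], [-0.0201, -0.0005, -0.0003, 0.0362, -0.011, 0.0413], [-0.0201, 0.0003, -0.0001, 0.0362, -0.011, 0.0413], [-0.0201, 0.0012, 0.0001, 0.0362, -0.011, 0.0413], [-0.02, 0.002, 0.0003, 0.0362, -0.011, 0.0413], [-0.0199, 0.0029, 0.0004, 0.0362, -0.011, 0.0413], [-0.0198, 0.0037, 0.0005, 0.0362, -0.011, 0.0413], [-0.0196, 0.0045, 0.0006, 0.0362, -0.011, 0.0413], [-0.0194, 0.0053, 0.0006, 0.0362, -0.011, 0.0413], [-0.0192, 0.0062, 0.0006, 0.0362, -0.011, 0.0413], [-0.0189, 0.007, 0.0006, 0.0362, -0.011, 0.0413]]
```

View pics/s2.png

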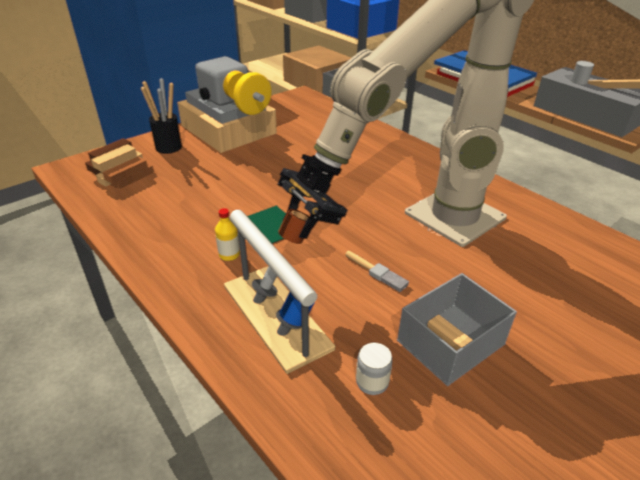

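The brown roll is held at (295,225), clear of the stand. The offcut is in the bin at (450,330) and the blue roll is in place. Next I'll carry the roll to the mat while turning it upright.

Request:
{"name": "step_arm", "arguments": {
  "commands": [
    [-0.02,-0.0035,-0.0015,0.036,-0.011,0.041],
    [-0.02,-0.003,-0.001,0.036,-0.011,0.041],
    [-0.02,-0.002,-0.001,0.036,-0.011,0.041],
    [-0.02,-0.0015,-0.0005,0.036,-0.011,0.041],
    [-0.02,-0.0005,-0.0005,0.036,-0.011,0.041],
    [-0.02,0.0005,0,0.036,-0.011,0.041],
    [-0.02,0.001,0,0.036,-0.011,0.041]
  ]
}}

```text
time: 17.1
ee_pos: [0.5368, -0.1953, 0.2039]
eef_rot: [0.837, 0.53, 0.086, 0.1]
ft_force: [0.0, 0.1, -1.3]
width: 0.0645
```

Request:
{"name": "step_arm", "arguments": {
  "commands": [
    [-0.02,0.002,0.0005,0.036,-0.011,0.041],
    [-0.02,0.003,0.0005,0.036,-0.011,0.041],
    [-0.02,0.0035,0.0005,0.036,-0.011,0.041],
    [-0.0195,0.0045,0.0005,0.036,-0.011,0.041],
    [-0.0195,0.0055,0.0005,0.036,-0.011,0.041],
    [-0.019,0.006,0.0005,0.036,-0.011,0.041],
    [-0.019,0.007,0.0005,0.036,-0.011,0.041],
    [0,0,0,0,0,0],
    [0,0,0,0,0,0],
    [0,0,0,0,0,0]
  ]
}}

```text
time: 18.1
ee_pos: [0.4913, -0.3269, 0.2008]
eef_rot: [0.912, 0.409, 0.001, 0.002]
ft_force: [-0.5, -0.6, -2.3]
width: 0.0646
```

Run:
```python
from bench import *
from h import *
s=read_state(); print(s["time"],s["ee_pos"],s["ft_force"],s["width"],s["joint_positions"].round(2))
plan([.49,-.328,.07],Rt(48),6,s)
c=get_calibration("wrist"); im=camera("wrist")[:,:,::-1].copy(); cv2.imwrite("pics/w5.png",im)
```

```text
18.1 [ 0.49129504 -0.32685889  0.20080803] [-0.49926729 -0.58263309 -2.33186428] 0.06462576996113865 [ 0.86  0.31 -0.43  1.6   0.13  1.26  1.26]
turn 0.4 dist 0.131
[[-0.0003, -0.0001, 0.0218, 0.0007, -0.0002, 0.001], [-0.0003, -0.0001, 0.0218, 0.0007, -0.0002, 0.001], [-0.0003, -0.0001, 0.0218, 0.0007, -0.0002, 0.001], [-0.0003, -0.0001, 0.0218, 0.0007, -0.0002, 0.001], [-0.0003, -0.0001, 0.0218, 0.0007, -0.0002, 0.001], [-0.0003, -0.0, 0.0218, 0.0007, -0.0002, 0.001]]
```

View pics/w5.png

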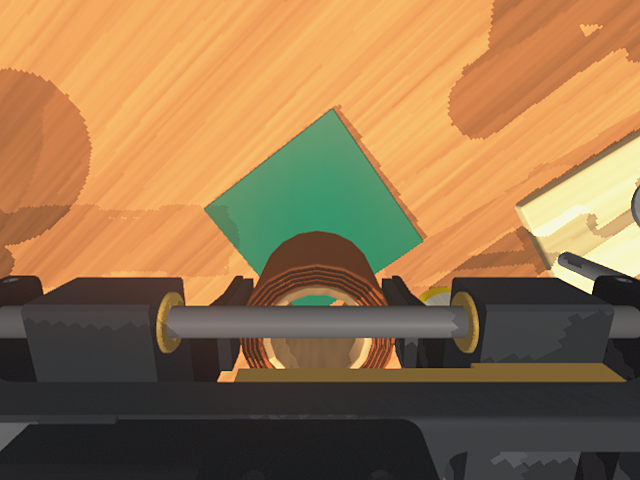

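The roll is held upright over the mat, with its end ring at about (317,320). Lower it, the last part slowly.

Request:
{"name": "step_arm", "arguments": {
  "commands": [
    [0,0,0.02,0.001,0,0.001],
    [0,0,0.03,0.001,0,0.001],
    [-0.001,0,0.03,0.001,0,0.001],
    [-0.001,0,0.03,0.001,0,0.001],
    [0,0,0.02,0,0,0.001],
    [0,0,0.01,0,0,0],
    [0,0,0,0,0,0],
    [0,0,0,0,0,0],
    [0,0,0,0,0,0],
    [0,0,0,0,0,0]
  ]
}}

```text
time: 19.15
ee_pos: [0.4905, -0.3298, 0.0624]
eef_rot: [0.914, 0.406, 0.001, 0.001]
ft_force: [-0.1, 0.4, -2.5]
width: 0.0647
```

Request:
{"name": "step_arm", "arguments": {
  "commands": [
    [0,0,0.002,0,0,0],
    [0,0,0.002,0,0,0],
    [0,0,0.002,0,0,0],
    [0,0,0.002,0,0,0],
    [0,0,0,0,0,0],
    [0,0,0,0,0,0]
  ]
}}

```text
time: 19.75
ee_pos: [0.4899, -0.3295, 0.0531]
eef_rot: [0.914, 0.406, 0.0, 0.0]
ft_force: [0.6, -0.4, -2.0]
width: 0.0647
```

Request:
{"name": "step_arm", "arguments": {
  "commands": [
    [0,0,0.0015,0,0,0],
    [0,0,0.0015,0,0,0],
    [0,0,0.001,0,0,0],
    [0,0,0,0,0,0],
    [0,0,0,0,0,0],
    [0,0,0,0,0,0]
  ]
}}

```text
time: 20.35
ee_pos: [0.4899, -0.3295, 0.0493]
eef_rot: [0.914, 0.406, 0.0, 0.0]
ft_force: [0.2, -0.3, -2.5]
width: 0.0649
```

Request:
{"name": "step_arm", "arguments": {
  "commands": [
    [0,0,0.001,0,0,0],
    [0,0,0.001,0,0,0],
    [0,0,0,0,0,0],
    [0,0,0,0,0,0]
  ]
}}

```text
time: 20.75
ee_pos: [0.4899, -0.3295, 0.0472]
eef_rot: [0.914, 0.406, 0.0, 0.0]
ft_force: [0.4, 0.3, -1.5]
width: 0.0644
```

Request:
{"name": "step_arm", "arguments": {
  "commands": [
    [0,0,0.001,0,0,0],
    [0,0,0,0,0,0],
    [0,0,0,0,0,0]
  ]
}}

```text
time: 21.05
ee_pos: [0.49, -0.3296, 0.0464]
eef_rot: [0.914, 0.406, 0.0, 0.0]
ft_force: [-0.3, -0.1, 1.4]
width: 0.065
```

Request:
{"name": "step_arm", "arguments": {
  "commands": [
    [0,0,0.001,0,0,0],
    [0,0,0,0,0,0],
    [0,0,0,0,0,0]
  ]
}}

```text
time: 21.35
ee_pos: [0.49, -0.3296, 0.0463]
eef_rot: [0.914, 0.406, 0.0, 0.0]
ft_force: [-4.2, 3.1, 10.1]
width: 0.0646
```

The mat contact shows. I'll back off 1 mm and open.

Request:
{"name": "step_arm", "arguments": {
  "commands": [
    [0,0,-0.001,0,0,0],
    [0,0,0,0,0,0],
    [0,0,0,0,0,0]
  ]
}}

```text
time: 21.65
ee_pos: [0.49, -0.3295, 0.0464]
eef_rot: [0.914, 0.406, 0.0, 0.0]
ft_force: [-0.5, 1.0, 3.2]
width: 0.0648
```

Request:
{"name": "step_arm", "arguments": {
  "commands": [
    [0,0,0,0,0,0],
    [0,0,0,0,0,0],
    [0,0,0,0,0,0],
    [0,0,0,0,0,0],
    [0,0,0,0,0,0],
    [0,0,0,0,0,0],
    [0,0,0,0,0,0],
    [0,0,0,0,0,0]
  ],
  "gripper": 1
}}

```text
time: 22.45
ee_pos: [0.4899, -0.3295, 0.0462]
eef_rot: [0.914, 0.406, 0.0, 0.0]
ft_force: [0.4, -0.2, -0.6]
width: 0.0867
```

Request:
{"name": "step_arm", "arguments": {
  "commands": [
    [0,0,-0.01,0,0,0],
    [0,0,-0.015,0,0,0],
    [0,0,-0.02,0,0,0],
    [0,0,-0.03,0,0,0],
    [0,0,-0.03,0,0,0],
    [0,0,-0.03,0,0,0],
    [0,0,-0.03,0,0,0],
    [0,0,-0.02,0,0,0],
    [0,0.03,0,0,0,0],
    [0,0.03,0,0,0,0],
    [0,0,0,0,0,0]
  ]
}}

```text
time: 23.55
ee_pos: [0.5355, -0.3715, 0.232]
eef_rot: [0.914, 0.406, 0.001, 0.001]
ft_force: [-0.9, 0.9, -0.4]
width: 0.0868
```

Run:
```python
from bench import *
from h import *
s=read_state(); print(s["time"],s["ee_pos"],s["ft_force"],s["width"])
c=get_calibration("wrist"); im=camera("wrist")[:,:,::-1].copy()
for t in np.linspace(0,6.28,40):
    for z,col in((.066,(0,255,0)),): 
        p=proj(c,[.49+.032*np.cos(t),-.3295+.032*np.sin(t),z]); cv2.circle(im,tuple(int(round(x)) for x in p),1,col,-1)
sc=camera("scene")[130:380,170:530,::-1]
cv2.imwrite("pics/end.png",np.vstack([cv2.resize(im,(640,480))[:330],cv2.resize(sc,(389,270))[:, :].copy() if 0 else cv2.copyMakeBorder(cv2.resize(sc,(389,270)),0,0,0,251,cv2.BORDER_CONSTANT)]))
```

```text
23.55 [ 0.53554849 -0.37153838  0.23198529] [-0.88742496  0.88471299 -0.3932064 ] 0.08684237112111116
```

View pics/end.png

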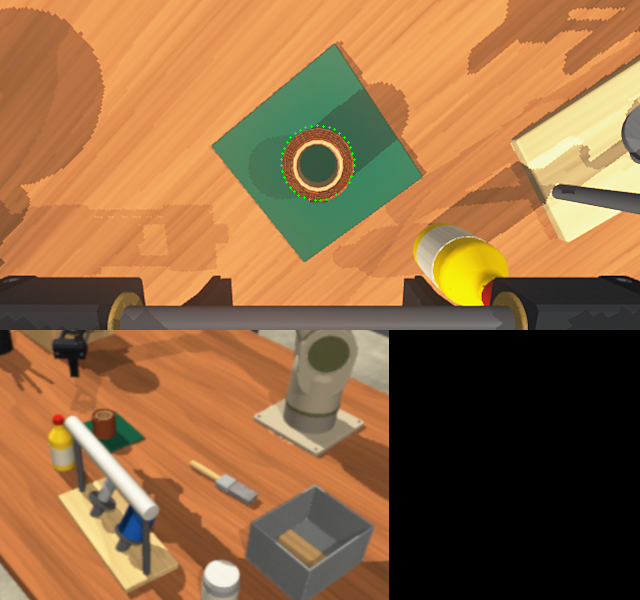

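The roll stands on the mat's centre at (318,164), matching the predicted circle. The offcut is in the bin, the blue roll and bystanders are in place, and the gripper is clear.

```bash
python3 -c "
from bench import *
print(close_job())"
```

```text
the job is handed in; nothing more can be done
None
```

The offcut is in the grey bin. The red-brown roll is off its spindle and stands on end near the middle of the mat, let go. I handed the job in at about 24 s of the 61 s allowed; no verdict is reported.

- **Offcut:** the first grasp closed on nothing because I lifted before the fingers had shut. The offcut had not moved, so I repeated the grasp with a longer wait and released it inside the bin.
- **Roll:** I gripped it in line with the leaning spindle and withdrew it along the axis. I then turned it upright and lowered it in 1–2 mm steps until the mat pushed back. That last step pressed with about 10 N, so I backed off before opening the gripper.
- **Last checks:** the final pictures show the roll upright, about 1 mm from my estimate of the mat's centre. The offcut is in the bin, and the gripper is raised clear with its wrist force near zero. The blue roll, brush, glue bottle and tin look unmoved, but I judged those by eye and did not measure them. No final check disagreed.

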